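# Push the transport lock plate under the shaker deck

## Robot

A 6-joint arm with a two-finger parallel gripper is mounted at the origin on a cart in front of the work surface, level with it; the furniture and walls round the work are solid. World frame = base frame: x ahead of the robot, y to its left, z up, the work surface at z = 0. Lengths are in m, angles in rad, forces in N, time in s.
With the tool pointing down it reaches from about 0.35 to 0.775 m from the base axis. Payload 7.3 kg.
Tool frame: the origin (TCP) lies at the very end of the fingers, on their centre line; the grasp point (between the pads) lies 19 mm behind it; z points along the fingers, y is the direction in which the jaws open and shut (so a half turn about z gives the same grasp; the last joint's range is limited). The gripper opens to 92 mm and grips with 3 to 60 N. Pads are 19 mm wide; open, the fingers measure 130 mm over their backs; the gripper's body (75 mm by 190 mm) begins 47 mm behind the grasp point.
Start: joints at [-1.478, 0.342, 1.524, -0, 1.275, -0.146], TCP at [0.124, -0.51, 0.227] pointing down, gripper open.
Joint ranges: [-2.53, 2.53], [-0.77, 2.02], [0.04, 2.7], [-1, 4.14], [0.28, 2.66], [-3.11, 3.11]. Speed limits (rad/s): [2.57, 2.57, 3.14, 3.14, 3.14, 3.14].

## Interface

Orientations are given as a unit quaternion [x, y, z, w].
In Python, from station import status, optics, job, finder gives the robot as it stands.
- The arm moves only by the shell command python3 -m jog 'ROWS' [FORCE]. ROWS is JSON, a list of rows, each a list of 7 numbers: the finger opening in m, from 0 to 0.0918, then the shift along the tool's x, y, z in m, then the turn, a rotation vector about the tool's x, y, z in degrees. In form: [[hand, x, y, z, ax, ay, az], ...]. A call has 1 to 8 rows; each row shifts and turns the pose as measured when the row begins, along the tool's axes as they then stand; what a row does not reach is not made up. A row lasts 1/8 s, in which the tool goes at most 62.5 mm and 10.7 degrees, less where a joint would pass 70% of its speed; a pose out of reach is approached as far as the arm can. A call is refused whole if a number of a shift passes 0.0625 or a number of a turn 10.7, either way. A call with a gripper value outside its range is refused whole. The fingers move at their own pace and stop on an object; FORCE is the grip in N (left out, the last holds). Time passes only in rows, so rows that do not move let the fingers close. It gives the time, the measured TCP pose, the force and the opening at its end, in the units of the state.
- status.get_state(): the state, without advancing time (a new reading comes with each control period).
- optics.camera(name): name is "scene" or "top" or "wrist"; returns (picture, depth): 420x560x3 uint8, red, green, blue; 420x560 float32, m along the optical axis (not along the pixel's ray), 0 where there is no reading.
- optics.camera_model(name): a dict with "fovy" (degrees; the focal length in pixels is half the picture's height over the tangent of half this angle, whatever the lens; pixels are square), "cx", "cy" (the principal point, pixels), "distortion" ([k1, k2, p1, p2, k3] as OpenCV has them; the pictures are not rectified), "R" (3x3) and "t" (3): a world point X has camera coordinates R X + t. Camera axes: x right, y down, z forward; pixel columns grow to the right and rows downward; lengths in m; the calibration is good to about 2 mm. A picture is of the moment at which its call begins: read the wrist's pose just before it. camera_model takes no time and is no camera call; for the wrist camera it gives the pose at the moment of the call.
- job.close_job(): hands the job in, once; it reports no verdict.
Trained networks look in the newest picture that a camera, given by its name, has taken for a name from the list of things; names that differ only in an ending like _2 or _b are one class to them, and where a whole thing is asked for, a point or a joint stands for the part that bears it (a point fixed in the world has none). Each returns a list of dicts, best first, with "confidence" (0 to 1); they miss things now and then, are a little off and sometimes report something else, mostly with a low value. They report only what shows in the picture. A call takes as long as a camera call.
- finder.find_in(label, camera): "xy" ([column, row] as shares, 0 to 1, of the picture: columns of its width, rows of its height, amid what is visible of it).
The state is a dict: "time_s": time; "joint_positions": joint angles; "qvel": joint speeds; "effort": joint torques, N m; "eef_pos": TCP position; "ee_rot": TCP orientation; "wrist_force": force on the tool from outside, world axes, zero at the start; "wrist_torque": the same for the moment, N m; "grip_width": opening from 0.0 (shut) to 1.0 (fully open).
Only numpy, scipy, OpenCV 4.12 (cv2) and the standard library are available. Lean on these libraries where they do the work, as an engineer would, in place of code of your own. Each camera call takes 0.05 s, during which the arm holds its last target.

## Task

Lock the little microplate shaker for transport: push the yellow lock plate, nose first and flat on the worktop, into the gap under the shaker's deck until it is fully home against the hidden stop, so that the green tell-tale rod is pushed all the way out. Feel for the stop and do not ram it, leave the plate there, and do not disturb the green-capped canister or the red-lidded cup.

Things in the scene. Friction and masses are not known exactly. Their poses are not given: they have to be found in the camera images.
- shaker: Low white microplate shaker, fixed, 160 (x) x 152 (y) mm in plan, 61 mm high (black knob on its -x face 10 mm more). Origin: on the worktop under its middle. A lock slot runs along its own y, centred on x = 0, 96 mm wide between cheeks at x = +-48 mm; its mouth opens towards its -y. The plate goes in towards +y.
- slot_mouth (a point): Middle of the slot's mouth on the worktop, at y = -77 mm of the shaker; axes as the shaker's. Here the two cheeks begin with half-round noses of 16 mm radius (centres x = +-64, y = 16 mm from here), which guide the plate in.
- deck_edge (a point): Middle of the lower front edge of the chassis over the slot, 19 mm above the worktop, at y = -55 mm of the shaker; axes as the shaker's. Under it, out of sight, is a rigid stop whose setting differs each time: its face is 45 to 69 mm further in (y) than this edge. With the plate home its tail sticks 39 to 63 mm out of the mouth.
- lock_plate: Loose yellow metal plate, 90 (its x) x 130 (its y) x 16 mm thick, about 0.35 kg, lying flat, too wide to grip. Origin: centre of its underside. Nose at y = +65 mm (10 mm rounded corners); tail at y = -65 mm, marked by a black ribbed band on top. It starts with its nose some 30 to 80 mm before the slot's mouth, askew and to one side. A table fan overhangs the worktop beyond it: keep clear.
- telltale (a joint): Tell-tale rod in the stop, sliding along the shaker's +y, no spring; m: 0 at the start, 0.012 fully out. Its head stands 12 mm ahead of the stop face: the plate's nose pushes it, against about 2.5 N friction, over the last 12 mm until the plate meets the rigid stop. It stays where it is left. Its green end shows at the shaker's +y side.
- canister: White test-strip canister with green cap, 48 mm diameter, 98 mm high, a bystander to leave alone. Origin: centre of its underside.
- red_cup: White specimen cup with red lid, 66 mm diameter, 58 mm high, a bystander to leave alone. Origin: centre of its underside.

How it is judged:
At the end, for the whole second after the job is handed in: The tell-tale rod is pushed out by more than 10 of its 12 mm; the lock plate lies flat and still in the slot, nose first, its centre within 6 mm of the slot's centre line and 45 to 80 mm in front of the shaker's middle, in line with the slot within 0.09 rad (value of joint telltale above 0.01 m and y of lock_plate in the frame of shaker between -0.08 and -0.045 m and x of lock_plate in the frame of shaker between -0.006 and 0.006 m and angle between the y axis of lock_plate and the y axis of shaker, either way round below 0.09 rad and height (world z) of lock_plate below 0.004 m and angle between lock_plate's own z axis and vertical below 0.05 rad and linear speed of lock_plate below 0.01 m/s); the robot touches nothing.
It fails at once if the plate is rammed into the shaker or its stop (over 45 N) (contact force between lock_plate and shaker above 45 N).
It fails at once if the canister is moved more than 20 mm (distance of canister from where it was at the start of the episode above 0.02 m).
It fails at once if the red-lidded cup is moved more than 20 mm (distance of red_cup from where it was at the start of the episode above 0.02 m).
It also fails if it takes over 58 s, if anything falls off the work surface, if the arm or the gripper's body presses on something with over 40 N, if the wrist force passes 120 N, or if a joint passes its speed limit or range.

## Working session

There is one attempt and no reset: what is moved stays moved. The work goes in short steps, Python scripts to look and compute and a shell command to move; the robot and the scene stay as the last step left them, time stands still between calls to the robot, and variables do not carry over. Pictures are saved under pics/ and viewed, and the job is handed in when it is done.

```bash
ls; mkdir -p pics; python3 - <<'E'
from station import status, optics, finder
import cv2
print(status.get_state())
for n in ("top","scene"):
    p,d=optics.camera(n); cv2.imwrite(f"pics/{n}0.png",p[:,:,::-1]); print(n,optics.camera_model(n))
    for l in ("shaker","lock_plate","slot_mouth","canister","red_cup","telltale"):
        print(l,[(r["xy"],round(r["confidence"],2)) for r in finder.find_in(l,n)[:2]])
E
```

```text
pics
{'time_s': 0.0, 'joint_positions': array([-1.47799183e+00,  3.42720605e-01,  1.52502335e+00, -3.52849527e-05,
        1.27538202e+00, -1.45997913e-01]), 'qvel': array([-0.00135493,  0.00164925, -0.00096855, -0.00113929,  0.00100156,
        0.00022962]), 'effort': array([ 3.33389020e-03, -4.31236267e+01, -2.44220316e+01,  7.21962657e-02,
        5.60846622e-02, -1.17844197e-04]), 'eef_pos': array([ 0.12415711, -0.50968909,  0.22604385]), 'ee_rot': array([ 9.92879236e-01,  1.19122774e-01,  3.51988373e-06, -7.66836739e-04]), 'wrist_force': array([0.54063524, 0.58736133, 0.50822454]), 'wrist_torque': array([0.06840283, 0.03441695, 0.00278575]), 'grip_width': 0.9999739056253207}
top {'fovy': 46.36388840893253, 'cx': 272.8915023284595, 'cy': 202.94949388013598, 'distortion': array([-0.16652764,  0.        ,  0.        ,  0.        ,  0.        ]), 'R': array([[ 0.00454039, -0.99997587,  0.00525719],
       [-0.99881314, -0.00478993, -0.04847036],
       [ 0.04849437, -0.00503088, -0.99881079]]), 't': array([-0.31670717,  0.5227748 ,  1.21730735])}
shaker [([0.2746, 0.5067], 0.56)]
lock_plate [([0.4213, 0.5317], 0.96)]
slot_mouth [([0.2755, 0.5029], 0.66)]
canister [([0.6571, 0.4314], 0.57)]
red_cup [([0.6839, 0.5374], 0.68)]
telltale []
scene {'fovy': 47.719368379996574, 'cx': 284.70305513126453, 'cy': 207.41320793429955, 'distortion': array([-0.17055878,  0.        ,  0.        ,  0.        ,  0.        ]), 'R': array([[ 0.85470805, -0.51900805,  0.01023724],
       [-0.23107966, -0.39805561, -0.88778034],
       [ 0.46484013,  0.75642738, -0.46015354]]), 't': array([-0.61847648,  0.06233081,  1.1654268 ])}
shaker [([0.3952, 0.436], 0.83)]
lock_plate [([0.4455, 0.534], 0.69)]
slot_mouth [([0.3891, 0.4231], 0.75)]
canister [([0.6393, 0.6026], 0.66)]
red_cup [([0.5846, 0.6869], 0.76), ([0.3882, 0.4295], 0.26)]
telltale []
```

View pics/top0.png

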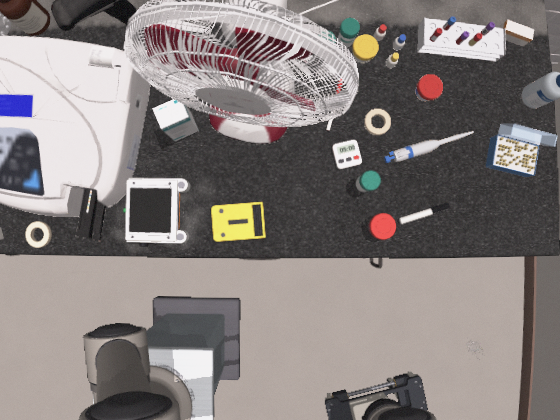

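View pics/scene0.png

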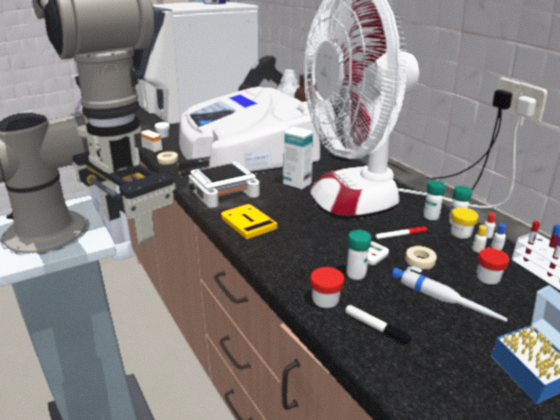

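```bash
cat > h.py <<'E'
import numpy as np, cv2
from station import status, optics, finder
def K(m,h=420):
    f=h/2/np.tan(np.radians(m["fovy"])/2); return np.array([[f,0,m["cx"]],[0,f,m["cy"]],[0,0,1]])
def pix2w(m,uv,z):
    uv=np.asarray(uv,float).reshape(-1,1,2)
    n=cv2.undistortPoints(uv,K(m),np.array(m["distortion"]))[:,0]
    r=np.c_[n,np.ones(len(n))]@m["R"]; o=-m["R"].T@m["t"]
    return o+r*((z-o[2])/r[:,2])[:,None]
def w2pix(m,X):
    return cv2.projectPoints(np.asarray(X,float).reshape(-1,3),cv2.Rodrigues(m["R"])[0],np.array(m["t"]),K(m),np.array(m["distortion"]))[0][:,0]
def plate(n="top",p=None,m=None):
    if p is None:
        m=optics.camera_model(n); p,_=optics.camera(n)
    hsv=cv2.cvtColor(p,cv2.COLOR_RGB2HSV)
    k=cv2.inRange(hsv,(22,120,100),(36,255,255))
    N,l,s,c=cv2.connectedComponentsWithStats(k)
    return p,m,k,l,s,c
E
python3 - <<'E'
from h import *
p,m,k,l,s,c=plate()
for i in np.argsort(-s[1:,4])[:4]+1: print(s[i],c[i])
cv2.imwrite("pics/topcrop.png",cv2.resize(p[160:260,100:290],None,fx=4,fy=4,interpolation=cv2.INTER_CUBIC)[:,:,::-1])
print("base",w2pix(m,[[0,0,0]]), pix2w(m,[[362,181],[382,226]],0.09))
E
```

```text
[ 211  202   55   40 1568] [235.09375    221.63520408]
[353  35  26  23 438] [365.47260274  45.90410959]
[393  53   6   5  24] [395.5         55.29166667]
[354  53   3   3   3] [355.  54.]
base [[150.66233934 404.70787798]] [[ 0.57374267 -0.52528701  0.09      ]
 [ 0.46703867 -0.57291628  0.09      ]]
```

View pics/topcrop.png

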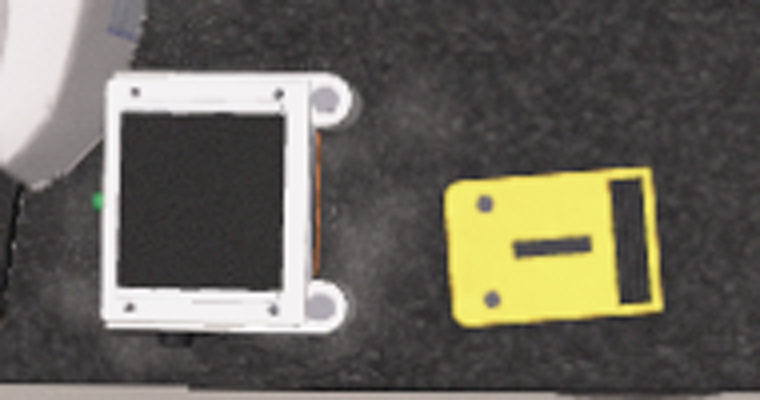

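```bash
python3 - <<'E'
from h import *
p,d=optics.camera("top"); m=optics.camera_model("top")
b=lambda q:np.array([[100+x/4-.375,160+y/4-.375] for x,y in q])
print("plate",pix2w(m,b([(444,180),(456,330),(651,167),(663,312)]),0.016))
# auto
hsv=cv2.cvtColor(p,cv2.COLOR_RGB2HSV);k=cv2.inRange(hsv,(20,80,60),(38,255,255));k[:195]=0;k[250:]=0;k[:,:200]=0;k[:,290:]=0
c=max(cv2.findContours(k,0,2)[0],key=cv2.contourArea)
W=pix2w(m,c[:,0],.016)[:,:2]; r=cv2.minAreaRect((W*1000).astype(np.float32)); print(r)
# depth -> height
def w(u,v):
    z=d[v,u]; n=cv2.undistortPoints(np.array([[[u,v]]],float),K(m),m["distortion"])[0,0]
    return m["R"].T@(np.array([n[0]*z,n[1]*z,z])-m["t"])
for u,v in [(181,185),(181,236),(140,181),(172,232),(130,210),(175,210),(181,210),(155,210),(140,215)]: print(u,v,w(u,v).round(4),p[v,u])
print("deck z.061",pix2w(m,b([(106,73),(103,327),(311,80),(305,325)]),.061))
print("green",pix2w(m,b([(98,201)]),.012))
for z in (.03,.045,.061): print("noses",z,pix2w(m,b([(353,101),(326,72),(348,308),(320,333)]),z)[:,:2].round(4).tolist())
E
```

```text
plate [[ 0.51916772 -0.1580144   0.016     ]
 [ 0.42527261 -0.16639427  0.016     ]
 [ 0.52794907 -0.28788825  0.016     ]
 [ 0.43730978 -0.29586705  0.016     ]]
((477.74267578125, -226.36940002441406), (92.82080841064453, 132.81674194335938), 4.587433815002441)
181 185 [ 0.5663 -0.0868  0.0406] [178 173 181]
181 236 [ 0.4405 -0.0886  0.0417] [176 170 180]
140 181 [0.5746 0.0127 0.056 ] [244 242 243]
172 232 [ 0.4503 -0.0693  0.0576] [244 242 243]
130 210 [0.5031 0.0356 0.059 ] [54 55 55]
175 210 [ 0.5038 -0.0757  0.056 ] [244 242 242]
181 210 [ 0.5058 -0.0805  0.0012] [73 71 69]
155 210 [ 0.5036 -0.0261  0.0558] [50 49 48]
140 215 [0.4911 0.0113 0.0551] [50 47 46]
deck z.061 [[ 0.58181959  0.04642431  0.061     ]
 [ 0.42633363  0.04554469  0.061     ]
 [ 0.57763119 -0.08141906  0.061     ]
 [ 0.42893818 -0.07968402  0.061     ]]
green [[0.50483984 0.06463579 0.012     ]]
noses 0.03 [[0.5675, -0.1022], [0.5856, -0.0849], [0.4388, -0.1006], [0.4231, -0.0832]]
noses 0.045 [[0.5662, -0.1047], [0.5841, -0.0876], [0.4391, -0.1031], [0.4236, -0.0859]]
noses 0.061 [[0.5649, -0.1074], [0.5825, -0.0906], [0.4394, -0.1059], [0.4242, -0.0889]]
```

```bash
cat >> h.py <<'E'
from scipy.spatial.transform import Rotation as Rn
def to(x,y,z,yaw):
    """tool-frame shift (mm) and turn (deg, tool axes) to reach world pose, tool down, tool x at yaw deg"""
    s=status.get_state(); R=Rn.from_quat(s["ee_rot"])
    T=Rn.from_euler("z",yaw,degrees=True)*Rn.from_quat([1,0,0,0])
    print("t",round(s["time_s"],2),"pos",s["eef_pos"].round(4),"shift mm",(R.inv().apply(np.array([x,y,z])-s["eef_pos"])*1000).round(1),"turn",np.degrees((R.inv()*T).as_rotvec()).round(2),"F",np.round(s["wrist_force"],1))
E
python3 - <<'E'
from h import *
p,d=optics.camera("top"); m=optics.camera_model("top")
v,u=np.mgrid[0:420,0:560]; n=cv2.undistortPoints(np.c_[u.ravel(),v.ravel()].astype(float)[:,None],K(m),m["distortion"])[:,0]
z=d.ravel(); X=(np.c_[n*z[:,None],z]-m["t"])@m["R"]
s=(z>0)&(X[:,2]>.1)&(X[:,0]>.35)&(X[:,0]<.75)&(X[:,1]<0.05)&(X[:,1]>-.45)
for a in np.arange(.35,.75,.05):
    q=X[s&(X[:,0]>=a)&(X[:,0]<a+.05)]
    print(round(a,2),len(q),(q.min(0).round(3),q.max(0).round(3)) if len(q) else "")
to(0.408,-0.232,0.13,4.6)
E
python3 -m jog '[[0.07,0.04,-0.024,0.01,0,0,0],[0.07,0.043,-0.0254,0.01,0,0,0],[0.07,0.043,-0.0254,0.01,0,0,0],[0.07,0.043,-0.0254,0.01,0,0,0],[0.07,0.043,-0.0254,0.01,0,0,0],[0.07,0.043,-0.0254,0.01,0,0,0],[0.07,0.043,-0.0254,0.01,0,0,0]]'
python3 -c "
from h import *
to(0.408,-0.232,0.05,4.6)"
```

```text
0.35 0 
0.4 0 
0.45 0 
0.5 0 
0.55 8 (array([0.591, 0.046, 0.104]), array([0.599, 0.05 , 0.111]))
0.6 132 (array([0.601, 0.036, 0.1  ]), array([0.65 , 0.05 , 0.131]))
0.65 5067 (array([ 0.65, -0.45,  0.1 ]), array([0.7  , 0.05 , 0.525]))
0.7 9346 (array([ 0.7 , -0.45,  0.1 ]), array([0.75, 0.05, 0.58]))
t 0.85 pos [ 0.1242 -0.5101  0.2268] shift mm [ 341.5 -203.1   96.7] turn [0.01 0.   9.08] F [ 0.7 -0.4 -0. ]
time_s: 1.72
eef_pos: [0.378, -0.2656, 0.1554]
ee_rot: [0.993, 0.115, 0.001, 0.003]
wrist_force: [0.4, -1.0, -0.0]
grip_width: 0.766
t 1.73 pos [ 0.378  -0.2656  0.1554] shift mm [ 36.8 -26.5 105.3] turn [ 0.36 -0.09  8.65] F [ 0.4 -1.  -0. ]
```

```bash

python3 -m jog '[[0.07,0.018,-0.013,0.04,0,0,0],[0.07,0.018,-0.013,0.04,0,0,0],[0.07,0,0,0.01,0.3,0,8.6],[0.07,0,0,0,0,0,0]]'
python3 - <<'E'
from h import *
to(0.408,-0.232,0.006,4.6)
for n in ("top","scene","wrist"):
    p,d=optics.camera(n);cv2.imwrite(f"pics/{n}1.png",p[:,:,::-1])
E
```

```text
time_s: 2.22
eef_pos: [0.4112, -0.2288, 0.063]
ee_rot: [0.999, 0.043, 0.002, 0.001]
wrist_force: [-0.3, 0.9, -0.0]
grip_width: 0.764
t 2.23 pos [ 0.4112 -0.2288  0.063 ] shift mm [-3.6  2.8 57. ] turn [ 0.13 -0.2   0.28] F [-0.3  0.9 -0. ]
```

View pics/scene1.png

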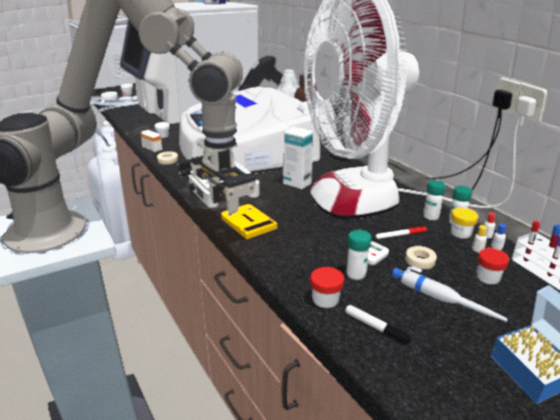

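View pics/wrist1.png

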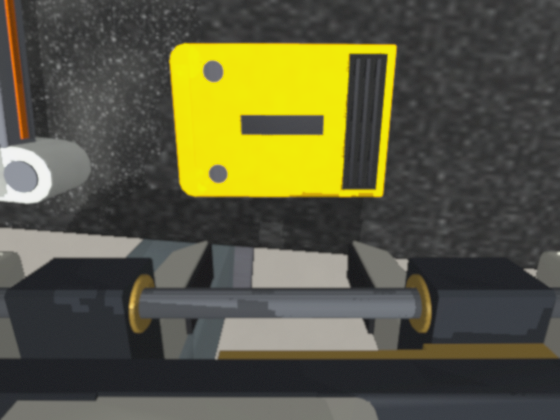

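```bash

python3 - <<'E'
from h import *
m=optics.camera_model("wrist"); print("edge",pix2w(m,[[60,232],[300,249],[450,256]],0).round(4))
print("plate",pix2w(m,[[170,45],[183,197],[397,44],[383,197]],.016).round(4))
print("sidebottom",pix2w(m,[[183,197],[383,197]],.0).round(4))
mt=optics.camera_model("top"); print(pix2w(mt,[[150,256],[240,257]],0))
E
```

```text
edge [[ 0.3885 -0.0735  0.    ]
 [ 0.39   -0.2461  0.    ]
 [ 0.3936 -0.3566  0.    ]]
plate [[ 0.516  -0.1579  0.016 ]
 [ 0.4269 -0.1657  0.016 ]
 [ 0.5277 -0.2864  0.016 ]
 [ 0.4378 -0.294   0.016 ]]
sidebottom [[ 0.4221 -0.1613  0.    ]
 [ 0.4339 -0.2996  0.    ]]
[[ 0.38779396 -0.00118401  0.        ]
 [ 0.38759344 -0.23173525  0.        ]]
```

```bash

python3 -m jog '[[0.07,-0.003,0.002,0.03,0,0,0],[0.07,0,0,0.018,0,0,0],[0.07,0,0,0.008,0,0,0],[0.07,0,0,0,0,0,0]]'
python3 -c "
from h import *
to(0.408,-0.232,0.006,4.6)
p,d=optics.camera('wrist');cv2.imwrite('pics/wrist2.png',p[:,:,::-1])"
```

```text
time_s: 2.88
eef_pos: [0.4109, -0.2354, 0.0106]
ee_rot: [0.999, 0.045, 0.006, 0.005]
wrist_force: [-0.8, -0.6, 0.5]
grip_width: 0.762
t 2.88 pos [ 0.4109 -0.2354  0.0106] shift mm [-2.7 -3.7  4.6] turn [ 0.6  -0.67  0.55] F [-0.8 -0.6  0.5]
```

View pics/wrist2.png

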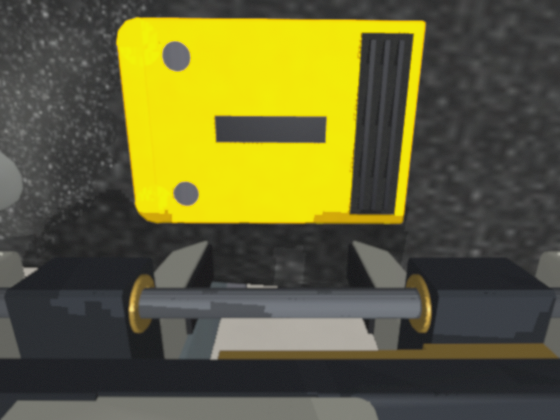

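```bash

python3 -m jog '[[0.07,0,-0.004,0.005,0.6,-0.6,0.5],[0.07,0.006,0,0,0,0,0],[0.07,0.006,0,0,0,0,0],[0.07,0.005,0,0,0,0,0.8],[0.07,0.005,0,0,0,0,1],[0.07,0,0,0,0,0,0]]'
python3 - <<'E'
from h import *
to(0.447,-0.232,0.006,-0.7)
E
```

```text
time_s: 3.68
eef_pos: [0.4344, -0.2296, 0.0071]
ee_rot: [1.0, 0.024, 0.001, 0.0]
wrist_force: [-0.6, -0.0, 0.4]
grip_width: 0.758
t 3.67 pos [ 0.4344 -0.2296  0.0071] shift mm [12.4  3.   1.1] turn [ 0.03 -0.07  3.45] F [-0.6 -0.   0.4]
```

```bash

python3 -m jog '[[0.07,0.005,0,0,0,0,1.2],[0.07,0.004,0,0,0,0,1.2],[0.07,0.003,0,0,0,0,0.8],[0.07,0,0,0,0,0,0]]'
python3 - <<'E'
from h import *
to(0.447,-0.232,0.006,-0.7)
for n in ("top","wrist"):
    p,d=optics.camera(n);cv2.imwrite(f"pics/{n}3.png",p[:,:,::-1])
    m=optics.camera_model(n)
    hsv=cv2.cvtColor(p,cv2.COLOR_RGB2HSV);k=cv2.inRange(hsv,(20,80,60),(38,255,255))
    if n=="top": k[:185]=0;k[250:]=0;k[:,:200]=0;k[:,290:]=0
    c=max(cv2.findContours(k,0,2)[0],key=cv2.contourArea)
    print(cv2.minAreaRect((pix2w(m,c[:,0],.016)[:,:2]*1000).astype(np.float32)))
E
```

```text
time_s: 4.18
eef_pos: [0.4464, -0.2286, 0.007]
ee_rot: [1.0, -0.006, -0.0, -0.0]
wrist_force: [-0.9, 0.6, 0.6]
grip_width: 0.765
t 4.17 pos [ 0.4464 -0.2286  0.007 ] shift mm [0.6 3.4 1. ] turn [-0.04  0.03  0.02] F [-0.9  0.6  0.6]
((513.6153564453125, -229.22702026367188), (70.18466186523438, 130.68060302734375), 0.2455815076828003)
((502.079345703125, -227.29400634765625), (130.99696350097656, 91.09625244140625), 89.31707000732422)
```

View pics/wrist3.png

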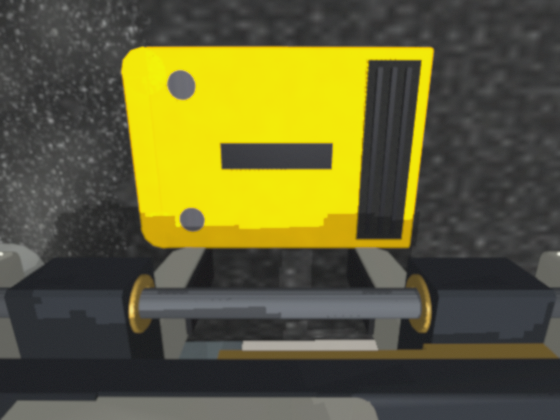

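View pics/top3.png

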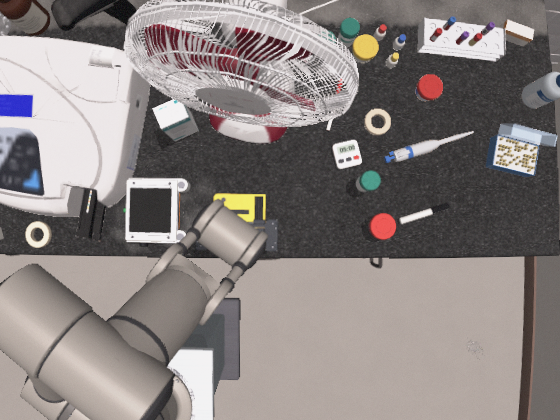

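```bash

python3 -m jog '[[0.05,-0.008,0,0,0,0,0],[0.05,-0.004,0,-0.02,0,0,0],[0.05,0,0,-0.05,0,0,0],[0.05,0,0,-0.03,0,0,-5],[0.05,0,0,0,0,0,-10]]'
python3 - <<'E'
from h import *
print(status.get_state()["joint_positions"].round(2))
to(0.5013,-0.315,0.10,89.3)
E
```

```text
time_s: 4.9
eef_pos: [0.4335, -0.2296, 0.1099]
ee_rot: [0.992, 0.128, 0.001, 0.001]
wrist_force: [1.3, 0.2, -1.0]
grip_width: 0.546
[-0.64  0.41  1.78  0.    0.95  0.67]
t 4.9 pos [ 0.4335 -0.2296  0.1099] shift mm [44.  99.8 10.2] turn [ 1.800e-01 -5.000e-02 -7.462e+01] F [ 1.3  0.2 -1. ]
```

```bash

python3 -m jog '[[0.05,0,0.02,0,0,0,-10.6],[0.05,0,0.02,0,0,0,-10.6],[0.05,0,0.02,0,0,0,-10.6],[0.05,0,0,0,0,0,-10.6],[0.05,0,0,0,0,0,-10.6],[0.05,0,0,0,0,0,-10.6],[0.05,0,0,0,0,0,-8]]'
python3 - <<'E'
from h import *
to(0.5013,-0.315,0.04,89.3)
E
```

```text
time_s: 5.78
eef_pos: [0.4584, -0.2866, 0.1112]
ee_rot: [0.722, 0.691, 0.001, 0.005]
wrist_force: [-0.3, -0.8, -0.5]
grip_width: 0.546
t 5.78 pos [ 0.4584 -0.2866  0.1112] shift mm [-26.2  43.5  71.7] turn [ 0.5   0.29 -1.81] F [-0.3 -0.8 -0.5]
```

```bash

python3 -m jog '[[0.05,-0.014,0.022,0.01,0.5,0.3,-1.8],[0.05,-0.014,0.022,0.02,0,0,0],[0.05,0,0,0.03,0,0,0],[0.05,0,0,0,0,0,0]]'
python3 - <<'E'
from h import *
to(0.5013,-0.315,0.007,89.3)
p,d=optics.camera("wrist");cv2.imwrite("pics/wrist4.png",p[:,:,::-1])
m=optics.camera_model("wrist")
hsv=cv2.cvtColor(p,cv2.COLOR_RGB2HSV);k=cv2.inRange(hsv,(20,80,60),(38,255,255))
c=max(cv2.findContours(k,0,2)[0],key=cv2.contourArea)
print(cv2.minAreaRect((pix2w(m,c[:,0],.016)[:,:2]*1000).astype(np.float32)))
E
```

```text
time_s: 6.28
eef_pos: [0.5023, -0.3178, 0.0508]
ee_rot: [0.711, 0.703, 0.0, 0.002]
wrist_force: [0.4, -0.4, -0.3]
grip_width: 0.545
t 6.28 pos [ 0.5023 -0.3178  0.0508] shift mm [ 2.9 -1.2 43.8] turn [0.17 0.11 0.1 ] F [ 0.4 -0.4 -0.3]
((503.0409851074219, -241.72329711914062), (105.55841827392578, 92.40361022949219), 89.45136260986328)
```

View pics/wrist4.png

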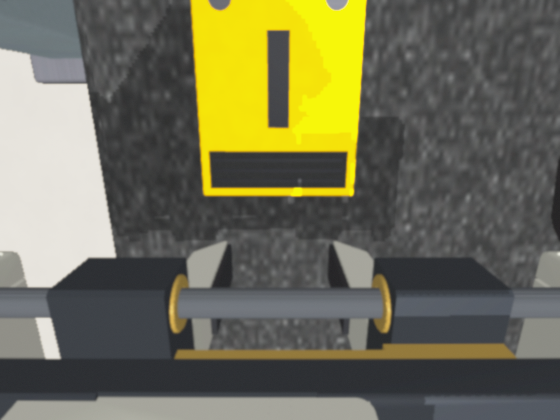

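```bash

python3 -m jog '[[0.05,0,0,0.025,0,0,0],[0.05,0,0,0.015,0,0,0],[0.05,0,0,0.003,0,0,0],[0.05,0.008,0,0,0,0,0],[0.05,0.008,0,0,0,0,0],[0.05,0.008,0,0,0,0,0],[0.05,0.008,0,0,0,0,0],[0.05,0,0,0,0,0,0]]'
python3 - <<'E'
from h import *
to(0.5018,-0.24,0.007,89.3)
E
```

```text
time_s: 7.32
eef_pos: [0.507, -0.2872, 0.0154]
ee_rot: [0.711, 0.704, 0.001, 0.01]
wrist_force: [0.8, -0.3, 0.0]
grip_width: 0.545
t 7.33 pos [ 0.507  -0.2872  0.0154] shift mm [47.2 -5.8  7.8] turn [0.87 0.68 0.13] F [ 0.8 -0.3  0. ]
```

```bash
cat > look.py <<'E'
import sys
from h import *
p,d=optics.camera("wrist");cv2.imwrite(sys.argv[1],p[:,:,::-1])
m=optics.camera_model("wrist")
hsv=cv2.cvtColor(p,cv2.COLOR_RGB2HSV);k=cv2.inRange(hsv,(20,80,60),(38,255,255))
c=max(cv2.findContours(k,0,2)[0],key=cv2.contourArea)
r=cv2.minAreaRect((pix2w(m,c[:,0],.016)[:,:2]*1000).astype(np.float32));print(r)
print("tail y",pix2w(m,c[:,0],.016)[:,1].min())
E
python3 look.py pics/wrist5.png
```

```text
((502.8597412109375, -221.82699584960938), (109.44461822509766, 91.03064727783203), 89.10649871826172)
tail y -0.2768545844456004
```

View pics/wrist5.png

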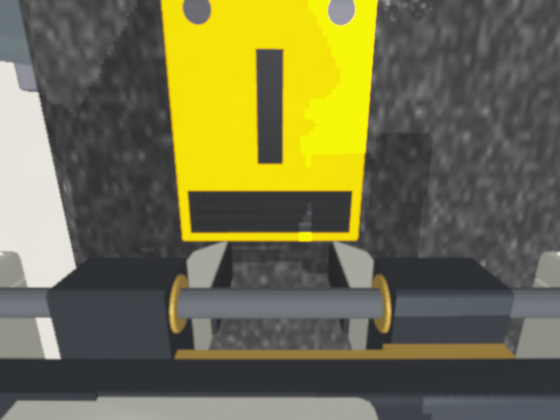

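```bash

python3 -m jog '[[0.05,-0.004,0,0,0.8,0.7,0.1],[0.05,0,-0.005,0.009,0,0,0],[0.05,0,0,0,0,0,0]]'
python3 - <<'E'
from h import *
to(0.5018,-0.24,0.006,89.3)
E
```

```text
time_s: 7.75
eef_pos: [0.5015, -0.292, 0.0057]
ee_rot: [0.712, 0.703, 0.001, -0.0]
wrist_force: [-0.3, -0.5, -0.4]
grip_width: 0.546
t 7.75 pos [ 0.5015 -0.292   0.0057] shift mm [52.  -0.4 -0.2] turn [ 0.01 -0.09 -0.03] F [-0.3 -0.5 -0.4]
```

```bash

python3 -m jog '[[0.05,0.006,0,0,0,0,0],[0.05,0.006,0,0,0,0,0],[0.05,0.006,0,0,0,0,0],[0.05,0.006,0,0,0,0,0],[0.05,0.006,0,0,0,0,0],[0.05,0.006,0,0,0,0,0],[0.05,0,0,0,0,0,0]]'
python3 - <<'E'
from h import *
to(0.5018,-0.24,0.006,89.3)
E
python3 look.py pics/wrist6.png
```

```text
time_s: 8.62
eef_pos: [0.502, -0.2534, 0.0057]
ee_rot: [0.711, 0.703, 0.0, -0.0]
wrist_force: [0.0, -0.5, 0.8]
grip_width: 0.546
t 8.62 pos [ 0.502  -0.2534  0.0057] shift mm [13.4 -0.4 -0.3] turn [ 0.02 -0.06 -0.01] F [ 0.  -0.5  0.8]
((503.1448974609375, -189.2898712158203), (106.97875213623047, 90.8948974609375), 89.28479766845703)
tail y -0.24298282244204447
```

View pics/wrist6.png

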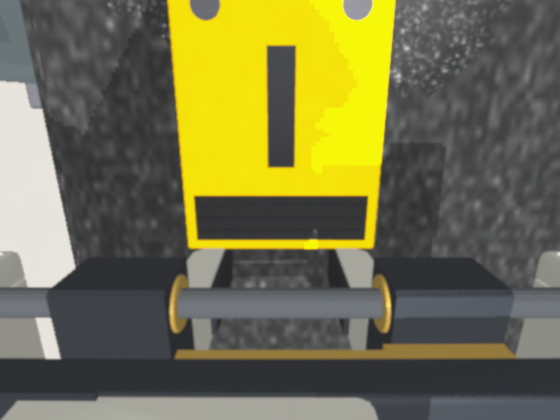

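```bash
python3 - <<'E'
from h import *
p,d=optics.camera("top")
cv2.imwrite("pics/top6.png",cv2.resize(p[160:260,100:290],None,fx=4,fy=4,interpolation=cv2.INTER_CUBIC)[:,:,::-1])
E
```

```text
(no output)
```

View pics/top6.png

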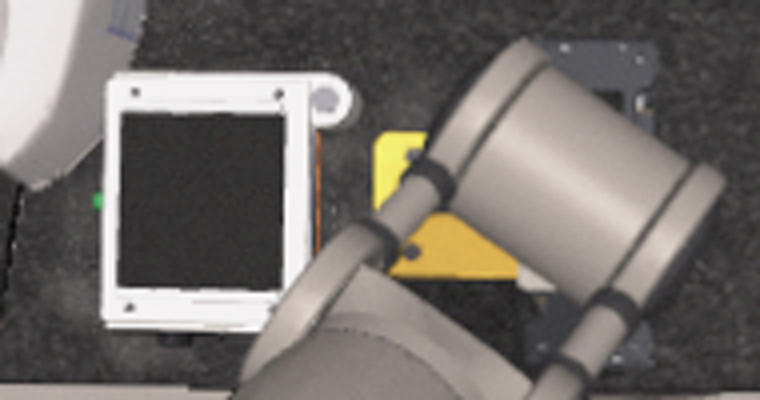

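```bash

python3 -m jog '[[0.05,0.004,0,0,0,0,0],[0.05,0.004,0,0,0,0,0],[0.05,0.004,0,0,0,0,0],[0.05,0.004,0,0,0,0,0],[0.05,0.004,0,0,0,0,0]]'
python3 -m jog '[[0.05,0.004,0,0,0,0,0],[0.05,0.004,0,0,0,0,0],[0.05,0.004,0,0,0,0,0],[0.05,0,0,0,0,0,0]]'
python3 look.py pics/wrist7.png; python3 -c "
from h import *
to(0.5025,-0.2,0.006,89.3)"
```

```text
time_s: 9.35
eef_pos: [0.5025, -0.2337, 0.0058]
ee_rot: [0.712, 0.702, 0.0, 0.0]
wrist_force: [0.6, -1.1, -0.5]
grip_width: 0.548
time_s: 9.85
eef_pos: [0.5026, -0.2202, 0.0058]
ee_rot: [0.712, 0.702, 0.0, 0.0]
wrist_force: [0.8, -0.0, -0.2]
grip_width: 0.543
((503.6025085449219, -156.004150390625), (107.00486755371094, 90.8839111328125), 89.25526428222656)
tail y -0.2096945791005825
t 9.9 pos [ 0.5026 -0.2203  0.0058] shift mm [20.3 -0.3 -0.2] turn [ 0.05 -0.02 -0.06] F [ 0.3  0.3 -0.1]
```

View pics/wrist7.png

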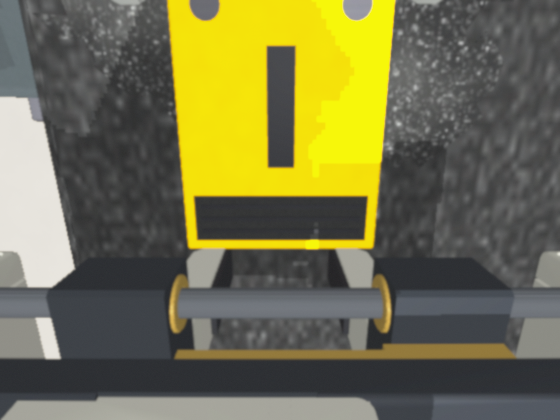

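```bash

python3 -m jog '[[0.05,0.004,0,0,0,0,0],[0.05,0.004,0,0,0,0,0],[0.05,0.004,0,0,0,0,0]]'
python3 -m jog '[[0.05,0.004,0,0,0,0,0],[0.05,0.004,0,0,0,0,0],[0.05,0.004,0,0,0,0,0],[0.05,0.003,0,0,0,0,0]]'
python3 -m jog '[[0.05,0,0,0,0,0,0]]'
python3 -c "
from h import *
to(0.5029,-0.17,0.006,89.3)"
```

```text
time_s: 10.28
eef_pos: [0.5028, -0.2082, 0.0058]
ee_rot: [0.712, 0.702, 0.0, 0.001]
wrist_force: [0.2, -2.1, -0.3]
grip_width: 0.544
time_s: 10.78
eef_pos: [0.503, -0.192, 0.0058]
ee_rot: [0.712, 0.702, 0.0, 0.001]
wrist_force: [0.1, -1.8, -1.0]
grip_width: 0.544
time_s: 10.9
eef_pos: [0.503, -0.1916, 0.0059]
ee_rot: [0.712, 0.702, 0.0, 0.0]
wrist_force: [0.2, -0.6, -0.2]
grip_width: 0.542
t 10.9 pos [ 0.503  -0.1916  0.0059] shift mm [21.6 -0.4 -0.1] turn [ 0.07  0.   -0.06] F [ 0.2 -0.6 -0.2]
```

Now slow, 2 mm per row, feeling for rod and then stop.

```bash

python3 -m jog '[[0.05,0.002,0,0,0,0,0],[0.05,0.002,0,0,0,0,0]]'
python3 -m jog '[[0.05,0.002,0,0,0,0,0],[0.05,0.002,0,0,0,0,0]]'
python3 -m jog '[[0.05,0.002,0,0,0,0,0],[0.05,0.002,0,0,0,0,0]]'
python3 -m jog '[[0.05,0.002,0,0,0,0,0]]'
```

```text
time_s: 11.15
eef_pos: [0.5031, -0.1877, 0.0058]
ee_rot: [0.712, 0.702, 0.0, 0.001]
wrist_force: [0.4, -2.5, -0.3]
grip_width: 0.547
time_s: 11.4
eef_pos: [0.5032, -0.1836, 0.0059]
ee_rot: [0.712, 0.702, 0.0, 0.001]
wrist_force: [-0.4, -1.7, -1.1]
grip_width: 0.544
time_s: 11.65
eef_pos: [0.5033, -0.1793, 0.0059]
ee_rot: [0.712, 0.702, 0.0, 0.001]
wrist_force: [-0.4, -2.4, -0.8]
grip_width: 0.547
time_s: 11.78
eef_pos: [0.5033, -0.1771, 0.0058]
ee_rot: [0.712, 0.702, 0.0, 0.001]
wrist_force: [0.4, -2.4, -0.2]
grip_width: 0.543
```

```bash

python3 -m jog '[[0.05,0.002,0,0,0,0,0],[0.05,0.002,0,0,0,0,0]]'
python3 -m jog '[[0.05,0.002,0,0,0,0,0]]'
python3 -m jog '[[0.05,0.002,0,0,0,0,0]]'
python3 -m jog '[[0.05,0.0015,0,0,0,0,0]]'
python3 -m jog '[[0.05,0.0015,0,0,0,0,0]]'
```

```text
time_s: 12.02
eef_pos: [0.5034, -0.1732, 0.0059]
ee_rot: [0.712, 0.702, 0.0, 0.001]
wrist_force: [0.3, -3.7, -1.5]
grip_width: 0.54
time_s: 12.15
eef_pos: [0.5035, -0.1713, 0.0059]
ee_rot: [0.712, 0.702, 0.0, 0.001]
wrist_force: [0.8, -4.3, -1.3]
grip_width: 0.546
time_s: 12.28
eef_pos: [0.5035, -0.1694, 0.0059]
ee_rot: [0.712, 0.702, -0.0, 0.001]
wrist_force: [0.2, -5.2, -1.1]
grip_width: 0.548
time_s: 12.4
eef_pos: [0.5035, -0.1679, 0.0059]
ee_rot: [0.712, 0.702, -0.0, 0.001]
wrist_force: [-1.5, -3.9, -1.1]
grip_width: 0.544
time_s: 12.52
eef_pos: [0.5035, -0.1664, 0.0059]
ee_rot: [0.712, 0.702, -0.0, 0.001]
wrist_force: [0.6, -4.7, -0.7]
grip_width: 0.543
```

```bash

python3 -m jog '[[0.05,0.001,0,0,0,0,0]]' | sed -n 1,4p
python3 -m jog '[[0.05,0.001,0,0,0,0,0]]'| sed -n 1,4p
python3 -m jog '[[0.05,0.001,0,0,0,0,0]]'| sed -n 1,4p
```

```text
time_s: 12.65
eef_pos: [0.5035, -0.1653, 0.0059]
ee_rot: [0.712, 0.702, -0.0, 0.001]
wrist_force: [-0.1, -3.3, -0.6]
time_s: 12.78
eef_pos: [0.5036, -0.1642, 0.0059]
ee_rot: [0.712, 0.702, -0.0, 0.001]
wrist_force: [-0.4, -4.0, -1.4]
time_s: 12.9
eef_pos: [0.5036, -0.1632, 0.0059]
ee_rot: [0.712, 0.702, -0.0, 0.001]
wrist_force: [0.1, -4.9, -1.2]
```

```bash
python3 - <<'E'
from h import *
p,d=optics.camera("top")
cv2.imwrite("pics/top8.png",cv2.resize(p[160:260,100:290],None,fx=4,fy=4,interpolation=cv2.INTER_CUBIC)[:,:,::-1])
E
```

```text
(no output)
```

View pics/top8.png

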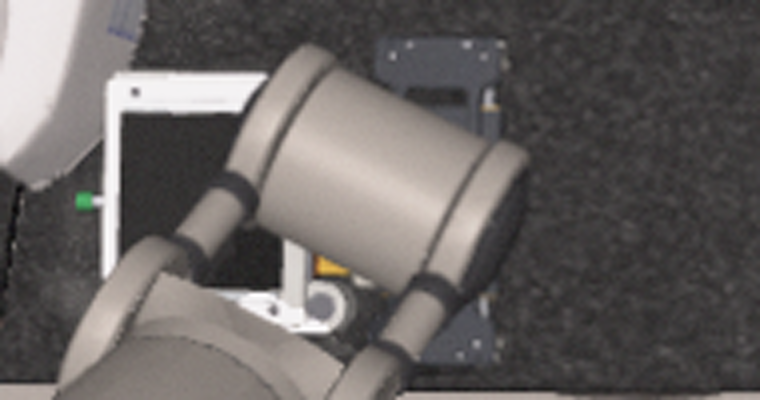

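```bash

python3 -m jog '[[0.05,0.001,0,0,0,0,0]]' | sed -n 1,4p
python3 -m jog '[[0.05,0.001,0,0,0,0,0]]'| sed -n 1,4p
```

```text
time_s: 13.08
eef_pos: [0.5037, -0.1623, 0.0059]
ee_rot: [0.712, 0.703, -0.0, 0.002]
wrist_force: [0.2, -8.2, -1.8]
time_s: 13.2
eef_pos: [0.504, -0.1623, 0.0061]
ee_rot: [0.711, 0.703, -0.001, 0.002]
wrist_force: [-1.5, -11.2, -1.6]
```

Force rises with no further travel: that is the stop. I'll back straight off and check.

```bash

python3 -m jog '[[0.05,-0.006,0,0,0,0,0],[0.05,-0.015,0,0,0,0,0],[0.05,-0.03,0,-0.01,0,0,0],[0.05,-0.04,0,-0.05,0,0,0],[0.05,-0.05,0,-0.05,0,0,0],[0.05,-0.05,0,-0.04,0,0,0],[0.05,0,0,0,0,0,0]]'
python3 - <<'E'
from h import *
p,d=optics.camera("top")
cv2.imwrite("pics/top9.png",cv2.resize(p[160:260,90:280],None,fx=4,fy=4,interpolation=cv2.INTER_CUBIC)[:,:,::-1])
p,d=optics.camera("scene"); cv2.imwrite("pics/scene9.png",p[:,:,::-1])
E
python3 look.py pics/wrist9.png
```

```text
time_s: 14.08
eef_pos: [0.5002, -0.3515, 0.1525]
ee_rot: [0.712, 0.703, 0.0, -0.0]
wrist_force: [-0.4, -0.1, -0.8]
grip_width: 0.544
((563.8643798828125, -514.3060302734375), (20.277761459350586, 359.16162109375), 89.8403549194336)
tail y -0.5247757625550448
```

View pics/top9.png

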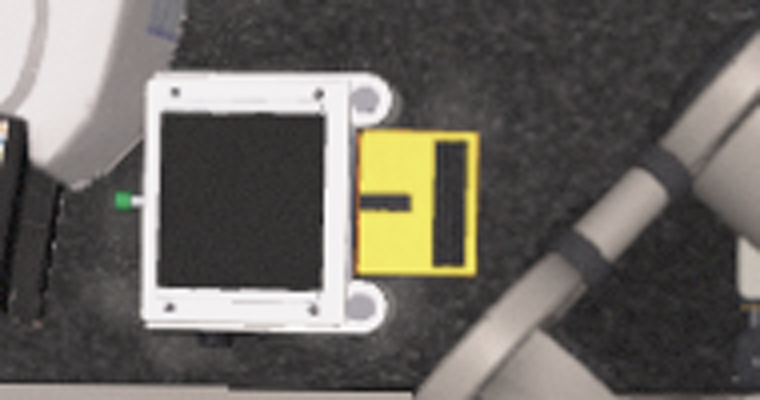

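View pics/wrist9.png

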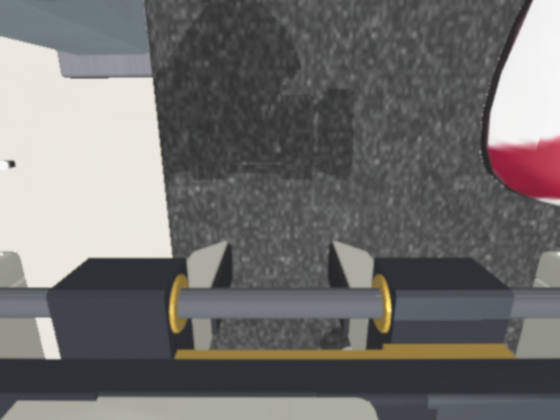

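View pics/scene9.png

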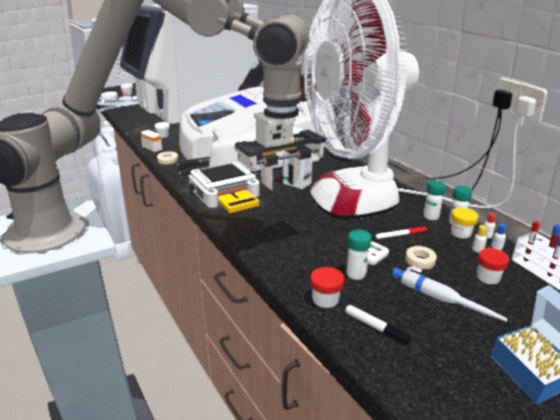

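```bash
python3 - <<'E'
from h import *
m=optics.camera_model("top")
a=cv2.imread("pics/top0.png")[:,:,::-1]; b,_=optics.camera("top")
for p in (a,b):
    g=p[200:220,110:135].astype(float); w=np.clip(g[...,1]-g[...,[0,2]].max(-1)-15,0,None)
    v,u=np.mgrid[200:220,110:135]; c=[(u*w).sum()/w.sum(),(v*w).sum()/w.sum()]
    cols=w.sum(0); print(c,pix2w(m,[c],.012)[0].round(4),cols[cols>0].astype(int),np.where(cols>0)[0]+110)
hsv=cv2.cvtColor(b,cv2.COLOR_RGB2HSV);k=cv2.inRange(hsv,(20,80,60),(38,255,255));k[:185]=0;k[250:]=0;k[:,:170]=0;k[:,215:]=0
c=max(cv2.findContours(k,0,2)[0],key=cv2.contourArea)
W=pix2w(m,c[:,0],.016); print(cv2.minAreaRect((W[:,:2]*1000).astype(np.float32)),W.min(0),W.max(0))
E
```

```text
[np.float64(124.1043956043956), np.float64(209.7445054945055)] [0.5052 0.0647 0.012 ] [ 67 192 105] [123 124 125]
[np.float64(120.27411944869831), np.float64(209.7166921898928)] [0.5052 0.0748 0.012 ] [  2 182 193 187  89] [118 119 120 121 122]
((504.3308410644531, -117.2705307006836), (93.30797576904297, 73.5990982055664), 0.5685591697692871) [ 0.45795904 -0.15448314  0.016     ] [ 0.5507991  -0.08003479  0.016     ]
```

```bash
python3 -c "
from station import job
print(job.close_job())"
```

```text
the job is handed in; nothing more can be done
None
```

The lock plate is home against the stop and the job is handed in, at about 14 s on the robot's clock. No verdict was reported.

**What I did:** I squared the plate up from its side with both fingers. Then I pushed it by its tail into the slot, using smaller and smaller steps.
- **Stop:** The rod's resistance began about 12 mm before the end. The stop then showed as a rise from about 4 N to 11 N with no further travel, well under the 45 N limit. After that I backed the arm away.
- **Mid-push correction:** Early in the tail push the fingers were riding too high, near the plate's top edge. I backed off, lowered them and carried on.

**Last checks, from the top camera:**
- **Tell-tale:** The rod's outer edge moved about 12 mm. The centre of the visible green moved only 10 mm, which I put down to part of the green end being hidden at the start.
- **Plate position:** It lies flat in the slot, about 0.5° off world y and roughly 1° from the slot's direction. Its centre is about 61 mm in front of the shaker's middle and about 1 mm off the slot's centre line.
- **Bystanders:** The canister and the cup look unmoved in the scene view. I did not measure them again.
- **Arm:** It was clear of everything, with the wrist force near zero.

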